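Load the six-place stirrer and set its speed

TASK

Load the lab stirrer: stand the three sample jars from the steel tray upright on the stirrer's empty printed rings, each centred in its ring, so that the front row, next to the control panel, is all white-capped jars and the back row all blue-capped ones. When all six jars stand in place, turn the stirrer's selector knob to the green mark and let go. Do not drop or knock over a jar, and leave the paint tin, the panel stack and the spatula where they are.

Things in the scene. Friction and masses are not known exactly. Their poses are not given: they have to be found in the camera images.
- stirrer: Six-place stirrer, fixed: grey wedge housing 250 x 250 mm, black glass deck, top 62 mm above the bench, with six white rings. Origin: centre of the underside; z up. -x: front, a dark panel sloping down 6.2 degrees with the knob; +x: back; +y: left. Rings, 78 mm apart both ways: front row (by the panel) x = 3.5 mm, back row x = 81.5 mm, y = 78, 0, -78 mm.
- ring_front_left (a point): Centre of the left ring of the stirrer's front row, on the deck surface. The printed ring is 57 mm inside and 64 mm outside diameter, not raised. jar_white_3 already stands here.
- ring_front_mid (a point): Centre of the middle ring of the stirrer's front row, on the deck surface. The printed ring is 57 mm inside and 64 mm outside diameter, not raised. Empty at the start.
- ring_front_right (a point): Centre of the right ring of the stirrer's front row, on the deck surface. The printed ring is 57 mm inside and 64 mm outside diameter, not raised. jar_white_2 already stands here.
- ring_back_left (a point): Centre of the left ring of the stirrer's back row, on the deck surface. The printed ring is 57 mm inside and 64 mm outside diameter, not raised. Empty at the start.
- ring_back_mid (a point): Centre of the middle ring of the stirrer's back row, on the deck surface. The printed ring is 57 mm inside and 64 mm outside diameter, not raised. Empty at the start.
- ring_back_right (a point): Centre of the right ring of the stirrer's back row, on the deck surface. The printed ring is 57 mm inside and 64 mm outside diameter, not raised. jar_blue_3 already stands here.
- selector (a joint): Stepped speed selector knob, rad, grows clockwise seen from above, 0 to 2.618. Six detents 0.524 apart: 0 = off (white dot), then five bars, of which the one at 1.047 (second step) is green, the others white. Starts at off or the first step (rarely, balanced between). A spring detent pulls the freed knob to the nearest step; turning takes 0.07 N m.
- selector_grip (a point): On the knob axis at grip height, 29 mm above the knob underside (at the panel), 8 mm below its top. Black knob: disc 42 mm diameter, 8 mm thick, with an upright bar grip 40 long, 14 wide, 8 to 37 mm above the underside. Turns with the knob: x along the bar to the white pointer line, y across the bar, z out along the axis, which leans 6.2 degrees from vertical to the stirrer front.
- tray: Shallow stainless steel tray fixed to the bench, 240 by 240 mm, rim 16 mm high, walls and floor 3 mm thick, that holds three jars at the start. Origin: centre of the underside; z up.
- jar_blue_1: Closed straight-sided glass sample jar with a blue screw cap and blue paint inside: an upright cylinder 48 mm in diameter and 62 mm tall, cap included (cap: top 16 mm); about 0.15 kg (varies). Origin: centre of the underside; z up along the jar. Starts in the steel tray.
- jar_blue_2: Closed straight-sided glass sample jar with a blue screw cap and blue paint inside: an upright cylinder 48 mm in diameter and 62 mm tall, cap included (cap: top 16 mm); about 0.15 kg (varies). Origin: centre of the underside; z up along the jar. Starts in the steel tray.
- jar_blue_3: Closed straight-sided glass sample jar with a blue screw cap and blue paint inside: an upright cylinder 48 mm in diameter and 62 mm tall, cap included (cap: top 16 mm); about 0.15 kg (varies). Origin: centre of the underside; z up along the jar. Starts on the stirrer, on its back right ring.
- jar_white_1: Closed straight-sided glass sample jar with a white screw cap and cream paint inside: an upright cylinder 48 mm in diameter and 62 mm tall, cap included (cap: top 16 mm); about 0.15 kg (varies). Origin: centre of the underside; z up along the jar. Starts in the steel tray.
- jar_white_2: Closed straight-sided glass sample jar with a white screw cap and cream paint inside: an upright cylinder 48 mm in diameter and 62 mm tall, cap included (cap: top 16 mm); about 0.15 kg (varies). Origin: centre of the underside; z up along the jar. Starts on the stirrer, on its front right ring.
- jar_white_3: Closed straight-sided glass sample jar with a white screw cap and cream paint inside: an upright cylinder 48 mm in diameter and 62 mm tall, cap included (cap: top 16 mm); about 0.15 kg (varies). Origin: centre of the underside; z up along the jar. Starts on the stirrer, on its front left ring.
- paint_tin: Bystander: closed tinplate paint tin, 100 mm in diameter, 120 mm tall, on the bench. Origin: centre of the underside.
- panel_stack: Bystander: stack of black test panels, 100 by 150 by 39 mm, on the bench. Origin: centre of the underside.
- spatula: Bystander: flat-bladed spatula lying on the bench, 250 mm long along its x. Origin: under its middle.
Mind the look-alikes: they are no part of the job. What is shaped like the jar_white_1 but red is not meant. What is shaped like the jar_blue_1 but turquoise is not meant.

How it is judged (in metres and radians):
On the way, in this order (a step that is already met when the one before it is completed fails the run):
1. all six jars stand on the rings, white caps in the front row and blue caps in the back row ((distance between jar_blue_1 and ring_back_left below 0.008 m or distance between jar_blue_1 and ring_back_mid below 0.008 m or distance between jar_blue_1 and ring_back_right below 0.008 m) and angle between each of jar_blue_1, jar_blue_2, jar_blue_3, jar_white_1, jar_white_2, jar_white_3's own z axis and vertical below 0.1 rad and (distance between jar_blue_2 and ring_back_left below 0.008 m or distance between jar_blue_2 and ring_back_mid below 0.008 m or distance between jar_blue_2 and ring_back_right below 0.008 m) and (distance between jar_blue_3 and ring_back_left below 0.008 m or distance between jar_blue_3 and ring_back_mid below 0.008 m or distance between jar_blue_3 and ring_back_right below 0.008 m) and (distance between jar_white_1 and ring_front_left below 0.008 m or distance between jar_white_1 and ring_front_mid below 0.008 m or distance between jar_white_1 and ring_front_right below 0.008 m) and (distance between jar_white_2 and ring_front_left below 0.008 m or distance between jar_white_2 and ring_front_mid below 0.008 m or distance between jar_white_2 and ring_front_right below 0.008 m) and (distance between jar_white_3 and ring_front_left below 0.008 m or distance between jar_white_3 and ring_front_mid below 0.008 m or distance between jar_white_3 and ring_front_right below 0.008 m)), for 0.2 s.
2. the selector points at the green mark (value of joint selector between 0.897 and 1.197 rad), for 0.2 s.
At the end, for the whole second after the job is handed in: Each of the three white-capped jars stands upright (within 0.1 rad) and at rest on a ring of the front row and each of the three blue-capped jars on a ring of the back row, the centre of its underside within 8 mm of the ring's centre; the selector is within 0.15 rad of the green mark (1.047 rad) (all of step 1 and all of step 2 and linear speed of each of jar_blue_1, jar_blue_2, jar_blue_3, jar_white_1, jar_white_2, jar_white_3 below 0.02 m/s); the robot touches nothing.
It fails at once if a jar is knocked over (angle between any of jar_blue_1, jar_blue_2, jar_blue_3, jar_white_1, jar_white_2, jar_white_3's own z axis and vertical above 0.6 rad).
It fails at once if a jar is dropped (falls free of the fingers faster than 0.6 m/s, about 18 mm) ((linear speed of jar_blue_1 above 0.6 m/s and contact force between jar_blue_1 and the fingers below 0.1 N) or (linear speed of jar_blue_2 above 0.6 m/s and contact force between jar_blue_2 and the fingers below 0.1 N) or (linear speed of jar_blue_3 above 0.6 m/s and contact force between jar_blue_3 and the fingers below 0.1 N) or (linear speed of jar_white_1 above 0.6 m/s and contact force between jar_white_1 and the fingers below 0.1 N) or (linear speed of jar_white_2 above 0.6 m/s and contact force between jar_white_2 and the fingers below 0.1 N) or (linear speed of jar_white_3 above 0.6 m/s and contact force between jar_white_3 and the fingers below 0.1 N)).
It fails at once if the paint tin, the panel stack or the spatula is moved by more than 30 mm (distance of any of paint_tin, panel_stack, spatula from where it was at the start of the episode above 0.03 m).
It also fails if it takes over 69 s, if anything falls off the work surface, if the arm or the gripper's body presses on something with over 40 N, if the wrist force passes 120 N, or if a joint passes its speed limit or range.

ROBOT

A 6-joint arm with a two-finger parallel gripper is mounted at the origin on the work surface. World frame = base frame: x ahead of the robot, y to its left, z up, the work surface at z = 0. Lengths are in mm, angles in rad, forces in N, time in s.
With the tool pointing down it reaches from about 350 to 775 mm from the base axis. Payload 7.3 kg.
Tool frame: the origin (TCP) lies on the centre line of the jaws, within the pads' length; the fingertips stand 14 mm ahead of it and the grasp point (between the pads) lies 5 mm behind it; z points along the fingers, y is the line along which they close (so a half turn about z gives the same grasp; the last joint's range is limited). The gripper opens to 92 mm and grips with 3 to 60 N. Pads are 19 mm wide; open, the fingers measure 130 mm over their backs; the gripper's body (75 mm by 190 mm) begins 47 mm behind the grasp point.
Start: joints at [-1.37, 0.342, 1.524, -0, 1.275, -0.146], TCP at [178.466, -493.758, 205.541] pointing down, gripper open.
Joint ranges: [-2.53, 2.53], [-0.77, 2.02], [0.04, 2.7], [-1, 4.14], [0.28, 2.66], [-3.11, 3.11]. Speed limits (rad/s): [2.57, 2.57, 3.14, 3.14, 3.14, 3.14].

INTERFACE

Orientations are given as [roll, pitch, yaw] about the fixed x, y, z axes, in that order (R = Rz(yaw) Ry(pitch) Rx(roll)).
In Python, from plant import get_obs, capture, bot, spot_in, trace, pinpoint gives the robot as it stands.
- The arm moves only by the tool play_rows, never from a script. Its argument "rows" is a list of rows, each a list of 2 entries, a list of its own where there are three numbers: the shift along the world's x, y, z in units of 3 cm (1.0 is 3 cm), then the turn, a rotation vector about the world's x, y, z in units of 8 degrees (1.0 is 8 degrees). A call has 1 to 12 rows; each row shifts and turns the commanded pose from where the row before left it; what a row does not reach is not made up. A row lasts 1/8 s, in which the tool goes at most 62.5 mm and 10.7 degrees, less where a joint would pass 70% of its speed; a pose out of reach is approached as far as the arm can. A call with a number of a shift or a turn outside -1 to 1 is refused whole. A call with a gripper value outside its range is refused whole. "hand" is the opening, from -1 (shut) to 1 (fully open), set as the call begins (left out, the last holds). The fingers move at their own pace and stop on an object; the grip force is fixed at half the most. Time passes only in rows, so rows that do not move let the fingers close. It gives the time, the measured TCP pose, the force, the opening and the grip force at its end, in the units of the state.
- get_obs(): the state, without advancing time (a new reading comes with each control period).
- capture(name): name is "scene" or "side" or "wrist"; returns a dict with "frame" (384x512x3 uint8, red, green, blue), "fov_y" (degrees; the focal length in pixels is half the picture's height over the tangent of half this angle, whatever the lens; pixels are square), "cx", "cy" (the principal point, pixels), "rvec" (rotation vector, rad) and "tvec" (3), from world to camera coordinates, as OpenCV has them; the wrist camera has in their place "hand_eye" (4x4, takes a point from camera to tool coordinates, whose origin is the TCP and whose axes are the flange's). Camera axes: x right, y down, z forward; pixel columns grow to the right and rows downward; lengths in mm; the calibration is good to about 2 mm. A picture is of the moment at which its call begins: read the wrist's pose just before it. There is no depth.
- bot.close_job(): hands the job in; it is judged then, once.
Trained networks look in the newest picture that a camera, given by its name, has taken for a name from the list of things; names that differ only in an ending like _2 or _b are one class to them, and where a whole thing is asked for, a point or a joint stands for the part that bears it (a point fixed in the world has none). Each returns a list of dicts, best first, with "p" (0 to 1); they miss things now and then, are a little off and sometimes report something else, mostly with a low value. They report only what shows in the picture. A call takes as long as a camera call. They do not tell look-alikes from the thing itself.
- spot_in(query, camera): "at" ([row, column] in pixels, amid what is visible of it).
- trace(query, camera): "mask" (384x512 bool, what is visible of it) and "at" ([row, column] in pixels, amid what is visible of it).
- pinpoint(query, camera): "at" ([row, column] in pixels: a listed point, or the origin of a listed thing).
The state is a dict: "time": time; "joint_positions": joint angles; "dq": joint speeds; "tau": joint torques, N m; "tool_pos": TCP position; "tcp_rot": TCP orientation; "contact_force": force on the tool from outside, world axes, zero at the start; "moment": the same for the moment, N m; "grip_width": finger opening in mm; "finger_force": force on a finger pad.
Only numpy, scipy, OpenCV 4.12 (cv2) and the standard library are available. Lean on these libraries where they do the work, as an engineer would, in place of code of your own. Each camera call takes 0.05 s, during which the arm holds its last target. There are 200 camera calls.

## Working session

There is one attempt and no reset: what is moved stays moved. The work goes in short steps, Python scripts to look and compute and a tool call to move; the robot and the scene stay as the last step left them, time stands still between calls to the robot, and variables do not carry over. Pictures are saved under pics/ and viewed, at most 10 in all, crops included, and the job is handed in when it is done.

Besides the shell and the picture viewer there is one more tool, called after ">>>" by a JSON object that holds its "method" and its "body". play_rows: Moves the arm, as the interface text tells. Shifts and turns lie within -1 to 1; 1 stands for 3 cm of shift or 8 degrees of turn. Its arguments: {"type":"object","properties":{"rows":{"type":"array"},"hand":{"type":"number"}},"required":["rows"]}

```bash
mkdir -p pics; ls; cat > h.py <<'E'
import numpy as np, cv2
from plant import get_obs, capture, bot, spot_in, trace, pinpoint
from scipy.spatial.transform import Rotation as R
def cam(name):
    o=get_obs(); c=capture(name)
    f=c["frame"].shape[0]/2/np.tan(np.radians(c["fov_y"])/2)
    K=np.array([[f,0,c["cx"]],[0,f,c["cy"]],[0,0,1]])
    if "rvec" in c:
        Rm=cv2.Rodrigues(np.array(c["rvec"],float))[0]; t=np.array(c["tvec"],float).ravel()
    else:
        T=np.eye(4); T[:3,:3]=R.from_euler('xyz',o["tcp_rot"]).as_matrix(); T[:3,3]=o["tool_pos"]
        M=np.linalg.inv(T@np.array(c["hand_eye"])); Rm,t=M[:3,:3],M[:3,3]
    return c["frame"],K,Rm,t
def back(C,at,z):
    _,K,Rm,t=C; d=Rm.T@np.linalg.solve(K,[at[1],at[0],1]); o=-Rm.T@t
    return (o+d*(z-o[2])/d[2]).round(1)
def proj(C,p):
    _,K,Rm,t=C; q=K@(Rm@np.array(p,float)+t); return (q[:2]/q[2])[::-1].round(1)
def save(C,n,crop=None,s=1):
    f=C[0][:,:,::-1]
    if crop: f=f[crop[0]:crop[1],crop[2]:crop[3]]
    cv2.imwrite("pics/"+n,cv2.resize(f,None,fx=s,fy=s,interpolation=cv2.INTER_CUBIC))
E
python3 - <<'E'
from h import *
print(get_obs())
fr=[]
for n in("scene","side"):
    C=cam(n); save(C,n+".png",None,1.5); print(n,(-C[2].T@C[3]).round())
    for q in("jar_white_1","jar_blue_1"):
        print(q,[(np.round(d["at"]).tolist(),round(d["p"],2)) for d in pinpoint(q,n)])
    for q in("stirrer","tray","selector_grip","ring_front_mid","ring_back_mid","ring_back_left","paint_tin","panel_stack","spatula"):
        try: print(q,[(np.round(d["at"]).tolist(),round(d["p"],2),back(C,d["at"],62 if "ring" in q else 0).tolist()) for d in pinpoint(q,n)])
        except Exception as e: print(q,e)
E
```

```text
pics
{'time': 0.0, 'joint_positions': array([-1.36997399e+00,  3.42719507e-01,  1.52502986e+00,  3.67520032e-06,
        1.27536421e+00, -1.46037922e-01]), 'dq': array([-0.0013115 , -0.00079972, -0.00168127, -0.00187641,  0.00034376,
       -0.0007808 ]), 'tau': array([-1.30491750e-03, -4.31244493e+01, -2.44221246e+01,  7.18543888e-02,
        5.60489588e-02, -1.29753853e-04]), 'tool_pos': array([ 178.3877796 , -493.30192234,  204.84216084]), 'tcp_rot': array([-3.14008843e+00, -2.24801426e-04,  3.46859019e-01]), 'contact_force': array([ 0.73694239, -0.37536745, -0.09226113]), 'moment': array([0.00748447, 0.07338153, 0.00262772]), 'finger_force': 0.0, 'grip_width': 91.69975162602772}
scene [1087. -306.  951.]
jar_white_1 [([196.0, 202.0], 0.89), ([162.0, 274.0], 0.78), ([172.0, 181.0], 0.77), ([153.0, 314.0], 0.72), ([179.0, 279.0], 0.31)]
jar_blue_1 [([229.0, 137.0], 0.82), ([216.0, 173.0], 0.79), ([238.0, 196.0], 0.72)]
stirrer [([164.0, 290.0], 0.76, [506.6, 185.4, 0.0]), ([177.0, 307.0], 0.54, [581.1, 203.9, 0.0])]
tray [([219.0, 198.0], 0.83, [547.9, -182.8, 0.0])]
selector_grip 
[... 798 characters left out ...]
3)]
stirrer [([245.0, 232.0], 0.63, [561.4, 189.9, 0.0]), ([246.0, 245.0], 0.61, [522.7, 177.2, 0.0]), ([212.0, 236.0], 0.59, [616.0, 11.0, 0.0]), ([158.0, 299.0], 0.26, [500.7, -471.0, 0.0])]
tray [([192.0, 266.0], 0.66, [553.6, -156.5, 0.0])]
selector_grip [([235.0, 270.0], 0.65, [460.3, 96.0, 0.0])]
ring_front_mid [([230.0, 246.0], 0.87, [521.3, 174.3, 62.0])]
ring_back_mid [([226.0, 218.0], 0.81, [610.9, 184.9, 62.0])]
ring_back_left [([236.0, 215.0], 0.56, [602.0, 235.3, 62.0])]
paint_tin [([310.0, 193.0], 0.77, [562.4, 479.1, 0.0])]
panel_stack [([210.0, 188.0], 0.6, [784.2, 65.9, 0.0]), ([237.0, 270.0], 0.46, [459.5, 105.4, 0.0])]
spatula [([160.0, 298.0], 0.68, [501.4, -456.7, 0.0])]
```

View pics/scene.png

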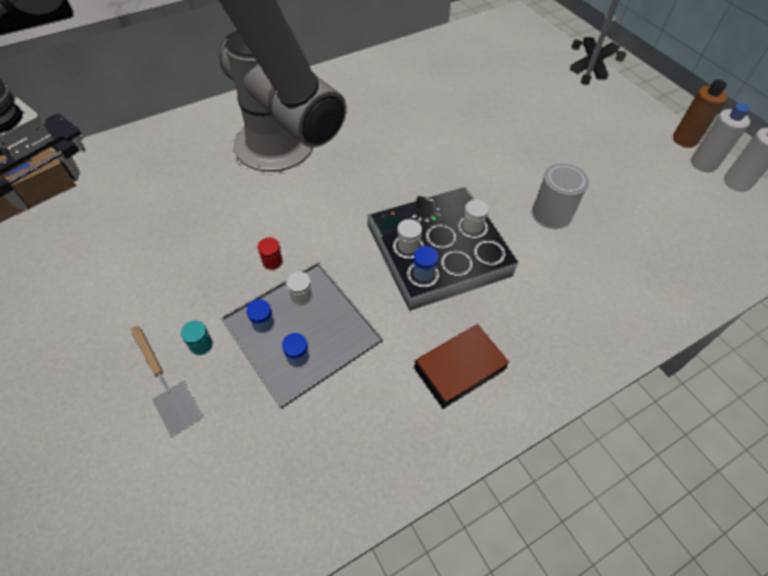

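View pics/side.png

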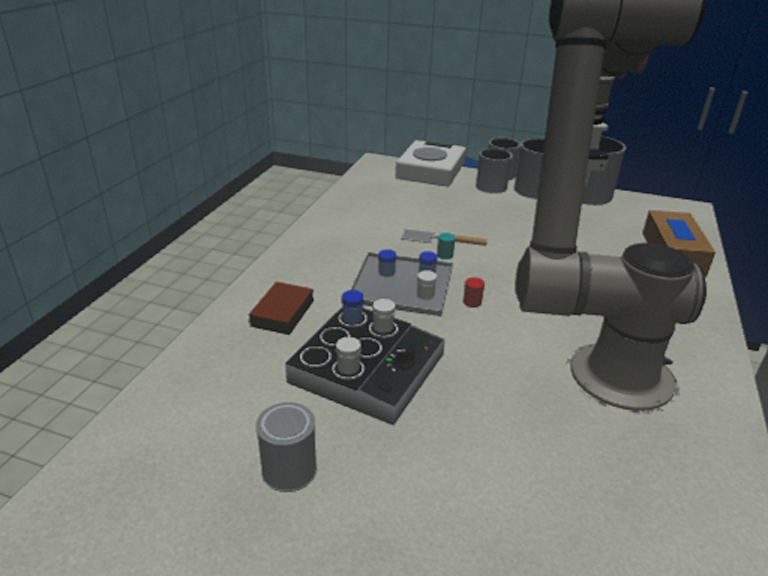

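The scene view shows five jar-like things off the stirrer. Inside the tray are the white cap (191,199) and two blue caps (209,173) and (231,196). Outside the tray are the red (168,180) and turquoise (225,130) look-alikes. On the stirrer, the front left and front right rings hold white jars and the back right ring holds blue. I'll look closer with the wrist camera.

>>> {"method": "play_rows", "body": {"rows": [[[1,0.9,0.3],[0,0,0]],[[1,0.9,0.3],[0,0,0]],[[1,0.9,0.3],[0,0,0]],[[1,0.9,0.3],[0,0,0]],[[1,0.9,0.3],[0,0,0]],[[1,0.9,0.3],[0,0,0]],[[1,0.9,0.3],[0,0,0]],[[1,0.9,0.3],[0,0,0]],[[1,0.9,0.3],[0,0,0]],[[1,0.9,0.3],[0,0,0]],[[1,0.9,0.3],[0,0,0]],[[0,0,0],[0,0,0]]], "hand": 1}}

```text
time: 2.7
tool_pos: [510.0, -195.1, 304.8]
tcp_rot: [3.141, -0.001, 0.35]
contact_force: [0.6, -0.4, -0.2]
grip_width: 91.7
finger_force: 0.0
```

```bash
python3 - <<'E'
from h import *
print(get_obs()["tool_pos"],get_obs()["tcp_rot"])
C=cam("wrist"); save(C,"w1.png",None,1.5); print((-C[2].T@C[3]).round(),C[1][0,0], C[2].round(2))
for q in("jar_white_1","jar_blue_1"):
    print(q,[(np.round(d["at"]).tolist(),round(d["p"],2),back(C,d["at"],3)) for d in pinpoint(q,"wrist")])
E
```

```text
[ 510.04845311 -195.08302538  304.80905695] [ 3.14105475e+00 -9.74037443e-04  3.50382346e-01]
[ 579. -171.  484.] 265.42692216610146 [[ 0.34 -0.94  0.  ]
 [-0.91 -0.33  0.27]
 [-0.25 -0.09 -0.96]]
jar_white_1 [([217.0, 212.0], 0.94, array([ 368.9, -157.3,    3. ])), ([92.0, 74.0], 0.88, array([506.3, 134.1,   3. ])), ([160.0, 224.0], 0.57, array([ 482.1, -143.8,    3. ])), ([201.0, 385.0], 0.3, array([ 512.1, -455.9,    3. ]))]
jar_blue_1 [([41.0, 88.0], 0.9, array([592.3, 125.3,   3. ])), ([105.0, 284.0], 0.84, array([ 608.4, -211. ,    3. ])), ([198.0, 339.0], 0.81, array([ 487.8, -371.2,    3. ])), ([164.0, 275.0], 0.78, array([ 506.5, -234.2,    3. ]))]
```

View pics/w1.png

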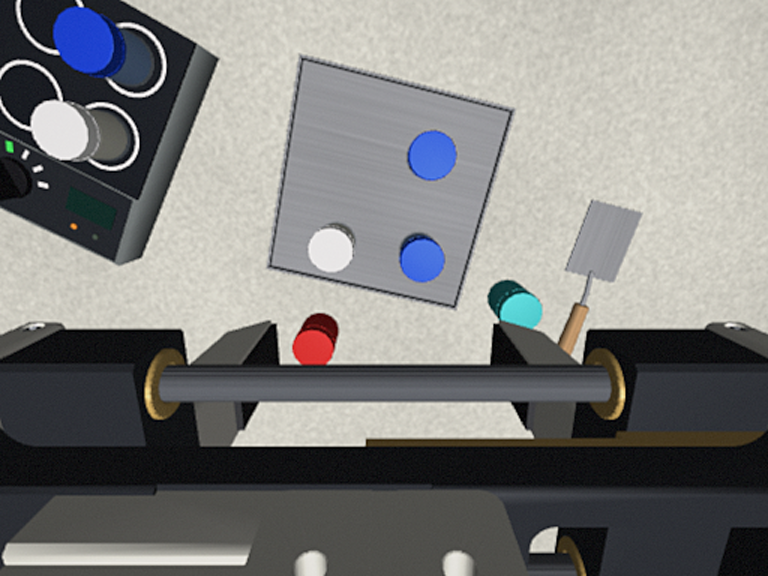

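The wrist view (full-resolution pixels) shows the tray holding white (165,220), blue (172,281) and blue (103,288). Red (228,210) and turquoise (206,343) lie outside the rim and are not meant. Next I'll measure the caps precisely and check one crop.

```bash
cat >> h.py <<'E'
def caps(C,zt):
    f=C[0]; h=cv2.cvtColor(f,cv2.COLOR_RGB2HSV); out=[]
    H,S,V=[h[...,i].astype(int) for i in range(3)]
    for n,m in(("blue",(abs(H-115)<13)&(S>120)&(V>150)),("white",(S<22)&(V>205))):
        k,_,st,ce=cv2.connectedComponentsWithStats(m.astype(np.uint8))
        for i in range(1,k):
            if st[i,4]>150: out.append((n,st[i].tolist(),ce[i][::-1].round(1).tolist(),back(C,ce[i][::-1],zt).tolist()))
    return out
E
python3 - <<'E'
from h import *
C=cam("wrist"); save(C,"crop1.png",(50,260,160,380),3)
for r in caps(C,65): print(r)
print(back(C,[152,342],0),back(C,[205,345],60),back(C,[230,210],60))
# tray corners (rim top z16)
for a in([37,201],[73,341],[204,303],[178,180]): print(back(C,a,16))
for n in("scene","side"):
    C=cam(n); print(n)
    for r in caps(C,65): print(r)
E
```

```text
('blue', [33, 2, 41, 44, 1366], [23.7, 53.0], [593.9, 134.5, 65.0])
('blue', [271, 85, 32, 33, 829], [100.8, 287.0], [609.3, -210.3, 65.0])
('blue', [266, 157, 30, 29, 670], [171.3, 280.6], [505.5, -240.4, 65.0])
('white', [0, 0, 512, 242, 38121], [126.6, 292.5], [577.1, -232.3, 65.0])
('white', [458, 2, 23, 19, 157], [12.0, 469.0], [803.0, -403.7, 65.0])
('white', [71, 13, 38, 50, 181], [40.8, 94.8], [592.2, 75.7, 65.0])
('white', [0, 39, 57, 65, 1257], [81.3, 35.3], [509.2, 148.1, 65.0])
('white', [57, 67, 34, 45, 161], [89.8, 77.2], [518.3, 88.0, 65.0])
('white', [205, 151, 30, 29, 661], [164.6, 219.2], [482.4, -144.2, 65.0])
('white', [155, 269, 200, 28, 3743], [281.5, 247.8], [295.0, -258.3, 65.0])
('white', [2, 368, 163, 8, 810], [373.0, 82.7], [-20.9, -13.8, 65.0])
('white', [201, 368, 13, 16, 177], [376.1, 207.4], [57.2, -254.5, 65.0])
('white', [297, 368, 13, 16, 183], [376.0, 303.0], [123.5, -437.8, 65.0])
[ 565.7 -343.1    0. ] [ 487.3 -364.3   60. ] [ 366.4 -163.8   60. ]
[656.2 -51.8  16. ]
[ 683.1 -281.7   16. ]
[ 453.3 -310.    16. ]
[423.8 -81.6  16. ]
scene
('blue', [0, 104, 19, 15, 151], [110.2, 8.1], [-157.3, -596.1, 65.0])
('blue', [164, 200, 16, 13, 162], [206.0, 171.8], [506.1, -240.7, 65.0])
('blue', [188, 222, 17, 15, 189], [228.8, 195.7], [609.9, -211.0, 65.0])
side
```

View pics/crop1.png

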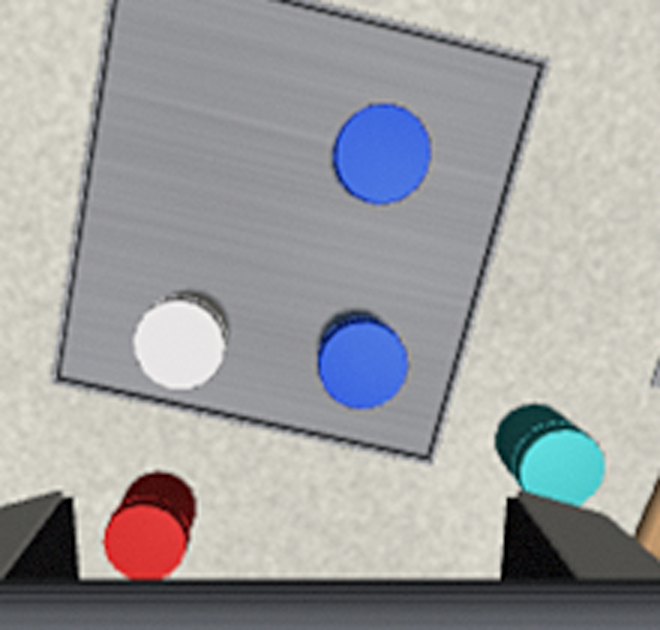

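Confirmed. The tray jars are W (482,-144), B1 (505,-240) and B2 (609,-210), and the scene camera agrees. I'll approach W with a diagonal grip at yaw 0.8.

>>> {"method": "play_rows", "body": {"rows": [[[-0.23,0.43,-1],[0,0,0.8]],[[-0.23,0.43,-1],[0,0,0.8]],[[-0.23,0.43,-1],[0,0,0.8]],[[-0.23,0.43,-1],[0,0,0.8]],[[0,0,-1],[0,0,0]],[[0,0,-1],[0,0,0]],[[0,0,0],[0,0,0]]], "hand": 1}}

```text
time: 3.88
tool_pos: [479.1, -145.1, 123.0]
tcp_rot: [-3.137, 0.002, 0.792]
contact_force: [0.5, -0.6, 0.2]
grip_width: 91.7
finger_force: 0.0
```

```bash
python3 - <<'E'
from h import *
print(get_obs()["tool_pos"],get_obs()["tcp_rot"])
C=cam("wrist"); save(C,"w2.png",None,1.5)
for r in caps(C,65): 
    if r[1][4]>400: print(r)
E
```

```text
[ 479.10684579 -145.10462947  122.95632313] [-3.13728560e+00  1.59879551e-03  7.92444167e-01]
('blue', [384, 118, 55, 55, 2248], [145.4, 411.2], [609.2, -209.7, 65.0])
('white', [0, 0, 298, 242, 40773], [120.5, 135.6], [452.3, -24.9, 65.0])
('white', [351, 0, 161, 222, 16161], [91.4, 460.5], [665.1, -201.8, 65.0])
('white', [232, 167, 51, 49, 1928], [190.7, 256.7], [482.5, -143.6, 65.0])
('white', [198, 268, 157, 29, 2757], [281.9, 267.5], [421.8, -221.0, 65.0])
('white', [2, 368, 163, 8, 952], [372.5, 83.9], [186.8, -159.4, 65.0])
```

>>> {"method": "play_rows", "body": {"rows": [[[0.11,0.05,-0.95],[0,0,0]],[[0,0,-0.95],[0,0,0]],[[0,0,-0.93],[0,0,0]],[[0,0,0],[0,0,0]]], "hand": 1}}

```text
time: 4.42
tool_pos: [483.8, -143.8, 39.6]
tcp_rot: [-3.14, 0.001, 0.793]
contact_force: [-0.4, 0.0, -0.3]
grip_width: 91.6
finger_force: 0.0
```

>>> {"method": "play_rows", "body": {"rows": [[[0,0,0],[0,0,0]],[[0,0,0],[0,0,0]],[[0,0,0],[0,0,0]],[[0,0,0],[0,0,0]],[[0,0,0],[0,0,0]]], "hand": -1}}

```text
time: 5.05
tool_pos: [483.9, -143.4, 39.7]
tcp_rot: [-3.141, 0.0, 0.794]
contact_force: [-1.4, 0.6, 2.1]
grip_width: 46.8
finger_force: 30.2
```

>>> {"method": "play_rows", "body": {"rows": [[[0,0,1],[0,0,0]],[[0,0,1],[0,0,0]],[[-0.2,0.95,0.8],[0,0,0]],[[-0.2,0.95,0.8],[0,0,0]],[[-0.2,0.95,0.8],[0,0,0]],[[-0.2,0.95,0.8],[0,0,0]],[[-0.2,0.95,0.8],[0,0,0]],[[-0.2,0.95,0.8],[0,0,0]],[[-0.2,0.95,0.8],[0,0,0]],[[0,0,0],[0,0,0]]]}}

```text
time: 6.3
tool_pos: [442.5, 57.2, 269.1]
tcp_rot: [3.139, -0.002, 0.796]
contact_force: [1.1, -0.8, -1.9]
grip_width: 46.5
finger_force: 30.0
```

```bash
python3 - <<'E'
from h import *
print(get_obs()["tool_pos"],get_obs()["tcp_rot"])
C=cam("wrist"); save(C,"w3.png",None,1.5)
for q in("ring_front_mid","ring_back_mid","ring_back_left","ring_front_left","ring_front_right","ring_back_right"):
    print(q,[(np.round(d["at"]).tolist(),round(d["p"],2),back(C,d["at"],62).tolist()) for d in pinpoint(q,"wrist")][:3])
for q in("jar_white_1","jar_blue_1"):
    print(q,[(np.round(d["at"]).tolist(),round(d["p"],2),back(C,d["at"],62).tolist()) for d in pinpoint(q,"wrist")])
print([(d["at"],d["p"],back(C,d["at"],80)) for d in pinpoint("selector_grip","wrist")])
E
```

```text
[442.48284695  57.21485317 269.05679847] [ 3.13931138e+00 -2.34768106e-03  7.96372902e-01]
ring_front_mid [([58.0, 236.0], 0.7, [525.6, 178.2, 62.0]), ([198.0, 427.0], 0.29, [593.7, -162.9, 62.0])]
ring_back_mid [([20.0, 287.0], 0.79, [603.7, 162.8, 62.0])]
ring_back_left []
ring_front_left []
ring_front_right []
ring_back_right []
jar_white_1 [([5.0, 202.0], 0.93, [538.2, 251.3, 62.0]), ([204.0, 253.0], 0.89, [397.4, 16.6, 62.0]), ([109.0, 272.0], 0.88, [514.8, 97.8, 62.0]), ([265.0, 307.0], 0.5, [386.6, -121.1, 62.0])]
jar_blue_1 [([70.0, 319.0], 0.86, [594.0, 89.4, 62.0]), ([199.0, 426.0], 0.71, [592.2, -163.7, 62.0])]
[([98.3, 176.1], 0.56, array([432.9, 195.7,  80. ]))]
```

View pics/w3.png

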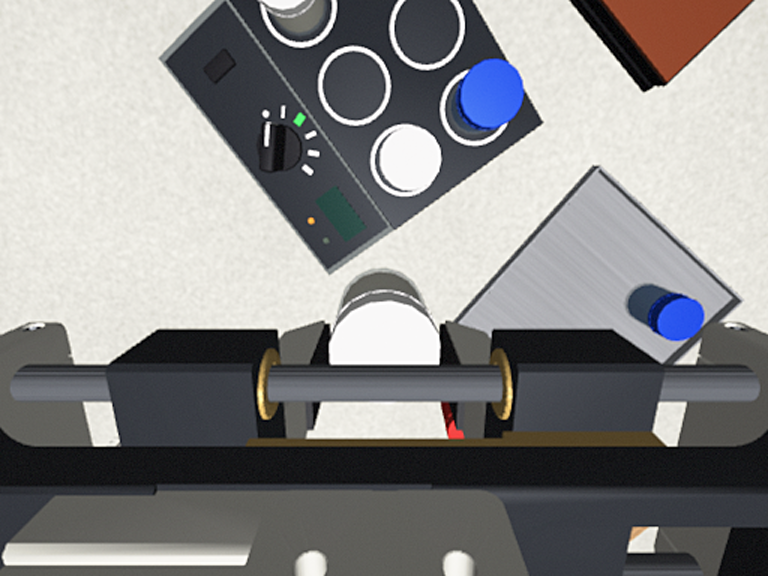

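The stirrer view shows front_mid empty at about (57,236) and back_mid empty at about (20,285). The knob is at (98,184) with its pointer toward the off dot or first step, and the green mark is at (79,200). I'll fit the ring pattern for the exact pose.

```bash
cat >> h.py <<'E'
from scipy.optimize import least_squares
RL=np.array([[x,y] for x in(3.5,81.5) for y in(78,0,-78)])
def fitst(C,p0,use=range(6),rows=230):
    f=C[0].astype(int); m=(f.min(2)>150)&(f.max(2)-f.min(2)<40); m[rows:]=0
    # thin structures only
    m=m.astype(np.uint8); m[cv2.dilate(cv2.morphologyEx(m,cv2.MORPH_OPEN,np.ones((9,9))),np.ones((5,5)))>0]=0
    v,u=np.nonzero(m); P=np.array([back(C,(a,b),62)[:2] for a,b in zip(v,u)])
    def cen(p): c,s=np.cos(p[2]),np.sin(p[2]); return RL[list(use)]@np.array([[c,s],[-s,c]])+p[:2]
    p=np.array(p0,float)
    for g in(14,8,5,4):
        D=np.linalg.norm(P[:,None]-cen(p),axis=2); k=abs(D.min(1)-30.25)<g; Q=P[k]; idx=D[k].argmin(1)
        r=least_squares(lambda p:np.linalg.norm(Q-cen(p)[idx],axis=1)-30.25,p,loss='soft_l1',x_scale=[1,1,.01]); p=r.x
    return p,len(Q),np.abs(r.fun).mean(),np.bincount(idx,minlength=len(list(use))),cen(p)
E
python3 - <<'E'
from h import *
C=cam("wrist")
p0=[522,175,.0]
for s in(0,.08,-.08,.15):
    p,n,e,b,c=fitst(C,[523,178,s]); print(p.round(3),n,e.round(2),b)
print(c.round(1))
S=cam("scene"); print("scene"); p,n,e,b,c=fitst(S,p,rows=384); print(p.round(3),n,e.round(2),b)
E
```

```text
[ 5.22252e+02  1.79115e+02 -1.48000e-01] 1670 1.08 [284 519 177   0 382 308]
[ 5.22252e+02  1.79115e+02 -1.48000e-01] 1670 1.08 [284 519 177   0 382 308]
[ 5.22252e+02  1.79115e+02 -1.48000e-01] 1670 1.08 [284 519 177   0 382 308]
[5.22248e+02 1.78232e+02 1.05000e-01] 782 1.35 [ 41 519  74   0  36 112]
[[517.6 256.2]
 [525.7 178.6]
 [533.9 101. ]
 [595.2 264.3]
 [603.3 186.7]
 [611.4 109.2]]
scene
[5.12648e+02 1.86559e+02 6.10000e-02] 18 1.72 [0 2 3 1 7 5]
```

>>> {"method": "play_rows", "body": {"rows": [[[0.56,0.81,-0.5],[0,0,-0.29]],[[0.56,0.81,-0.5],[0,0,-0.29]],[[0.56,0.81,-0.5],[0,0,-0.29]],[[0.56,0.81,-0.5],[0,0,-0.29]],[[0.56,0.81,-0.5],[0,0,0]],[[0,0,-0.9],[0,0,0]],[[0,0,-0.9],[0,0,0]],[[0,0,-0.7],[0,0,0]],[[0,0,0],[0,0,0]]]}}

```text
time: 8.02
tool_pos: [525.1, 177.1, 116.1]
tcp_rot: [-3.14, 0.004, 0.632]
contact_force: [-0.2, -0.3, -1.7]
grip_width: 46.8
finger_force: 30.0
```

```bash
python3 - <<'E'
from h import *
print(get_obs()["tool_pos"],get_obs()["tcp_rot"])
C=cam("wrist"); save(C,"w4.png",None,1.5)
for use in(range(6),):
  p,n,e,b,c=fitst(C,[522.2,179.1,-.148],use); print(p.round(3),n,e.round(2),b)
  p,n,e,b,c=fitst(C,[522.2,179.1,-.148],[3,4]); print(p.round(3),n,e.round(2),b)
E
```

```text
[525.06494196 177.10293314 116.06109821] [-3.14003902  0.00353802  0.63169579]
[ 5.22166e+02  1.79175e+02 -1.48000e-01] 3973 0.99 [ 567  585   37 1233 1033  518]
[ 5.22144e+02  1.79202e+02 -1.49000e-01] 2266 0.98 [1233 1033]
```

View pics/w4.png

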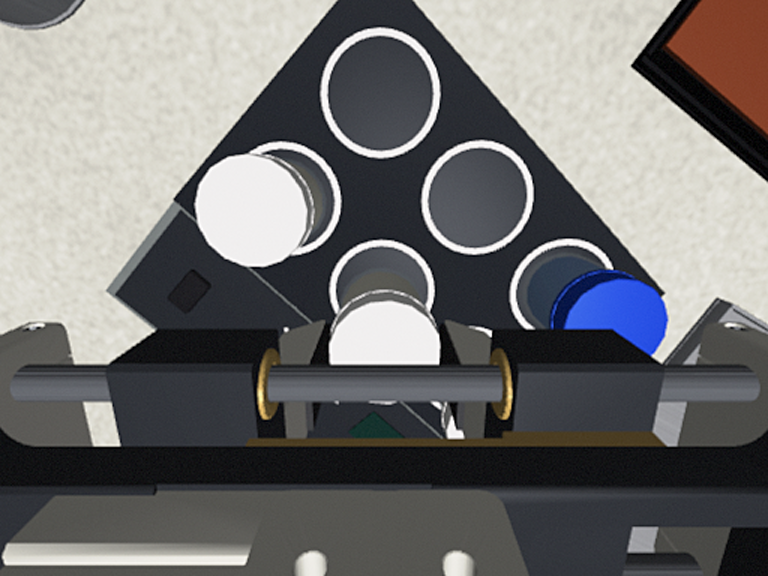

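The wrist view shows the jar just above front_mid, with back_mid (130,318) and back_left (61,253) empty. The ring fit repeats to 0.1 mm.

>>> {"method": "play_rows", "body": {"rows": [[[0.05,0.07,-0.25],[0,0,0]],[[0,0,-0.25],[0,0,0]],[[0,0,0],[0,0,0]],[[0,0,0],[0,0,0]]]}}

```text
time: 8.57
tool_pos: [527.8, 179.4, 102.8]
tcp_rot: [3.141, -0.0, 0.632]
contact_force: [0.1, 0.1, -1.9]
grip_width: 46.0
finger_force: 30.0
```

>>> {"method": "play_rows", "body": {"rows": [[[0,0,-0.1],[0,0,0]],[[0,0,0],[0,0,0]]]}}

```text
time: 8.82
tool_pos: [527.5, 179.4, 99.5]
tcp_rot: [-3.142, 0.0, 0.632]
contact_force: [0.3, -0.0, -2.4]
grip_width: 46.6
finger_force: 30.0
```

>>> {"method": "play_rows", "body": {"rows": [[[0,0,-0.05],[0,0,0]],[[0,0,0],[0,0,0]]]}}

```text
time: 9.07
tool_pos: [528.0, 179.6, 98.7]
tcp_rot: [3.141, -0.001, 0.632]
contact_force: [-0.2, 0.7, 2.8]
grip_width: 46.1
finger_force: 30.0
```

>>> {"method": "play_rows", "body": {"rows": [[[0,0,0],[0,0,0]],[[0,0,0],[0,0,0]],[[0,0,0],[0,0,0]],[[0,0,0.5],[0,0,0]],[[0,0,1],[0,0,0]],[[0,0,1],[0,0,0]],[[0,-1,0.7],[0,0,0]],[[-0.1,-1,0.5],[0,0,0]],[[-0.1,-1,0],[0,0,0]],[[-0.1,-1,0],[0,0,0]],[[-0.1,-1,0],[0,0,0]],[[0,0,0],[0,0,0]]], "hand": 1}}

```text
time: 10.58
tool_pos: [515.8, 27.9, 210.2]
tcp_rot: [3.141, -0.001, 0.629]
contact_force: [0.8, 0.3, 0.7]
grip_width: 91.5
finger_force: 0.0
```

```bash
python3 - <<'E'
from h import *
print(get_obs()["tool_pos"],get_obs()["tcp_rot"])
C=cam("wrist")
for r in caps(C,124): 
    if r[1][4]>400: print(r)
for r in caps(C,65): 
    if r[1][4]>400 and r[0]=="blue": print(r)
p,n,e,b,c=fitst(C,[522.2,179.15,-.148]); print(p.round(3),n,e.round(2),b)
E
```

```text
[515.76879277  27.90792457 210.20168235] [ 3.14051573e+00 -7.60598838e-04  6.28831953e-01]
('blue', [222, 58, 51, 55, 2168], [85.0, 247.1], [591.2, 91.9, 124.0])
('white', [0, 0, 158, 242, 16093], [128.4, 49.0], [445.3, 225.1, 124.0])
('white', [185, 0, 327, 243, 43357], [105.9, 369.3], [644.5, -13.5, 124.0])
('white', [80, 7, 77, 107, 2451], [80.0, 128.3], [529.7, 183.9, 124.0])
('white', [172, 6, 57, 65, 581], [37.9, 200.4], [598.8, 148.7, 124.0])
('white', [172, 113, 60, 56, 2065], [143.1, 198.5], [519.0, 99.5, 124.0])
('white', [155, 268, 197, 29, 4270], [281.6, 242.1], [415.3, -26.4, 124.0])
('white', [2, 363, 163, 14, 1244], [372.5, 77.0], [181.2, 67.6, 124.0])
('blue', [222, 58, 51, 55, 2168], [85.0, 247.1], [594.7, 96.7, 65.0])
[ 5.22229e+02  1.79194e+02 -1.49000e-01] 2365 1.04 [409 388 284 237 701 346]
```

```bash
cat >> h.py <<'E'
def wcaps(C,zt):
    f=C[0].astype(int); m=((f.min(2)>195)&(f.max(2)-f.min(2)<14)).astype(np.uint8)
    m=cv2.morphologyEx(m,cv2.MORPH_OPEN,cv2.getStructuringElement(cv2.MORPH_ELLIPSE,(21,21)))
    for c in cv2.findContours(m,cv2.RETR_EXTERNAL,cv2.CHAIN_APPROX_NONE)[0]:
        a=cv2.contourArea(c)
        if 600<a<9000 and len(c)>5:
            (x,y),s,_=cv2.fitEllipse(c); print("w",round(y,1),round(x,1),np.round(s,1),a,back(C,(y,x),zt))
E
python3 - <<'E'
from h import *
C=cam("wrist"); wcaps(C,124)
print([(d["at"],d["p"],back(C,d["at"],62)) for d in pinpoint("jar_white_1","wrist")])
save(C,"w5.png",(0,200,60,330),2.9)
E
```

```text
w 281.4 220.2 [ 29. 142.] 2973.0 [400.9  -4.9 124. ]
w 145.5 196.8 [45.2 48.4] 1719.5 [516.  100.7 124. ]
w 177.8 48.4 [ 91.3 133.1] 7729.5 [398.8 205.9 124. ]
w 86.8 132.3 [47.3 54.7] 2031.5 [526.6 179.1 124. ]
w 24.0 62.2 [50.1 60.1] 2331.0 [536.1 254.7 124. ]
[([138.5, 208.4], 0.95, array([517.6, 100.8,  62. ])), ([42.6, 103.4], 0.82, array([537. , 252.8,  62. ])), ([89.4, 155.5], 0.76, array([528.5, 181.3,  62. ])), ([299.0, 293.2], 0.4, array([ 397.9, -124.4,   62. ]))]
```

View pics/w5.png

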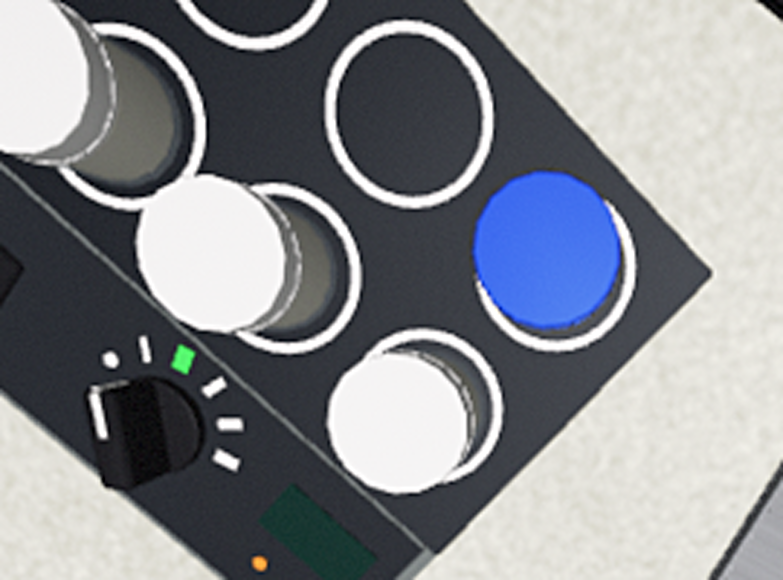

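The crop shows white_1 well inside front_mid, within about 1 mm. On to B1.

>>> {"method": "play_rows", "body": {"rows": [[[-0.05,-1,0],[0,0,0]],[[-0.05,-1,0],[0,0,0]],[[-0.05,-1,0],[0,0,0]],[[-0.05,-1,-0.2],[0,0,0]],[[-0.05,-1,-0.5],[0,0,0]],[[-0.05,-1,-0.5],[0,0,0]],[[-0.03,-1,-0.5],[0,0,0]],[[0,-1,-0.5],[0,0,0]],[[0,-0.95,-0.5],[0,0,0]],[[0,0,-0.5],[0,0,0]],[[0,0,0],[0,0,0]]], "hand": 1}}

```text
time: 12.1
tool_pos: [505.3, -237.3, 111.9]
tcp_rot: [-3.139, 0.001, 0.633]
contact_force: [0.5, -0.2, 0.3]
grip_width: 91.7
finger_force: 0.0
```

```bash
python3 - <<'E'
from h import *
print(get_obs()["tool_pos"],get_obs()["tcp_rot"])
C=cam("wrist")
for r in caps(C,65): 
    if r[1][4]>400 and r[0]=="blue": print(r)
E
```

```text
[ 505.31341342 -237.32983357  111.92111208] [-3.13851443e+00  7.68445630e-04  6.32526688e-01]
('blue', [275, 46, 61, 65, 3011], [78.0, 305.2], [609.3, -210.3, 65.0])
('blue', [232, 175, 53, 50, 2076], [199.5, 258.0], [505.7, -240.1, 65.0])
```

Down 72 mm with a 3 mm shift in -y, then grip.

>>> {"method": "play_rows", "body": {"rows": [[[0,-0.1,-0.8],[0,0,0]],[[0,0,-0.8],[0,0,0]],[[0,0,-0.8],[0,0,0]],[[0,0,0],[0,0,0]]], "hand": 1}}

```text
time: 12.65
tool_pos: [505.3, -240.5, 40.5]
tcp_rot: [-3.139, 0.001, 0.633]
contact_force: [-0.4, -0.2, -0.8]
grip_width: 91.6
finger_force: 0.0
```

>>> {"method": "play_rows", "body": {"rows": [[[0,0,0],[0,0,0]],[[0,0,0],[0,0,0]],[[0,0,0],[0,0,0]],[[0,0,0],[0,0,0]],[[0,0,0],[0,0,0]]], "hand": -1}}

```text
time: 13.28
tool_pos: [505.5, -241.8, 41.2]
tcp_rot: [-3.141, 0.0, 0.632]
contact_force: [-0.7, 1.0, 1.9]
grip_width: 46.7
finger_force: 29.3
```

>>> {"method": "play_rows", "body": {"rows": [[[0,0,1],[0,0,0]],[[0,0,1],[0,0,0]],[[0.22,1,0.4],[0,0,0]],[[0.22,1,0.4],[0,0,0]],[[0.22,1,0.4],[0,0,0]],[[0.22,1,0.4],[0,0,0]],[[0.22,1,0.4],[0,0,0]],[[0.22,1,0.4],[0,0,0]],[[0.22,1,0.4],[0,0,0]],[[0.22,1,0.4],[0,0,0]],[[0.22,1,0],[0,0,0]],[[0.22,1,0],[0,0,0]]]}}

```text
time: 14.78
tool_pos: [571.7, 58.9, 196.9]
tcp_rot: [-3.141, 0.001, 0.632]
contact_force: [-0.0, 0.2, -2.0]
grip_width: 46.0
finger_force: 30.0
```

>>> {"method": "play_rows", "body": {"rows": [[[0.23,1,0],[0,0,0]],[[0.23,1,0],[0,0,0]],[[0.23,1,0],[0,0,0]],[[0.23,1,0],[0,0,0]],[[0.23,1,0],[0,0,0]],[[0.23,1,0],[0,0,0]],[[0.05,0.17,0],[0,0,0]],[[0,0,-0.9],[0,0,0]],[[0,0,-0.9],[0,0,0]],[[0,0,-0.6],[0,0,0]],[[0,0,0],[0,0,0]]]}}

```text
time: 16.15
tool_pos: [613.5, 241.9, 123.2]
tcp_rot: [-3.14, 0.004, 0.631]
contact_force: [-0.3, 0.3, -3.2]
grip_width: 46.1
finger_force: 30.0
```

>>> {"method": "play_rows", "body": {"rows": [[[0.02,0.06,-0.4],[0,0,0]],[[0,0,-0.2],[0,0,0]],[[0,0,0],[0,0,0]],[[0,0,0],[0,0,0]]]}}

```text
time: 16.65
tool_pos: [615.5, 244.9, 107.6]
tcp_rot: [3.141, -0.001, 0.632]
contact_force: [-0.1, 0.8, -2.8]
grip_width: 46.1
finger_force: 30.0
```

>>> {"method": "play_rows", "body": {"rows": [[[0,0,-0.1],[0,0,0]],[[0,0,0],[0,0,0]]]}}

```text
time: 16.9
tool_pos: [615.1, 244.8, 104.0]
tcp_rot: [-3.142, 0.0, 0.632]
contact_force: [0.1, -0.0, -2.2]
grip_width: 45.7
finger_force: 30.0
```

>>> {"method": "play_rows", "body": {"rows": [[[-0.03,-0.02,-0.1],[0,0,0]],[[0,0,0],[0,0,0]]]}}

```text
time: 17.15
tool_pos: [614.1, 244.1, 100.8]
tcp_rot: [-3.141, 0.001, 0.632]
contact_force: [-0.1, -0.6, -2.7]
grip_width: 46.1
finger_force: 30.0
```

>>> {"method": "play_rows", "body": {"rows": [[[0,0,-0.04],[0,0,0]],[[0,0,0],[0,0,0]]]}}

```text
time: 17.4
tool_pos: [614.6, 244.4, 100.3]
tcp_rot: [3.141, -0.001, 0.632]
contact_force: [0.3, 0.4, -0.6]
grip_width: 45.8
finger_force: 30.0
```

>>> {"method": "play_rows", "body": {"rows": [[[0,0,-0.01],[0,0,0]],[[0,0,0],[0,0,0]],[[0,0,0],[0,0,0]],[[0,0,0.5],[0,0,0]],[[0,0,1],[0,0,0]],[[0,0,1],[0,0,0]],[[0,-0.9,1],[0,0,0]],[[0,-1,0.3],[0,0,0]],[[0,-1,0],[0,0,0]],[[0,-1,0],[0,0,0]],[[0,-1,0],[0,0,0]],[[0,-1,0],[0,0,0]]], "hand": 1}}

```text
time: 18.9
tool_pos: [614.6, 66.2, 215.0]
tcp_rot: [3.14, -0.001, 0.632]
contact_force: [-0.2, -0.1, -0.7]
grip_width: 91.7
finger_force: 0.0
```

>>> {"method": "play_rows", "body": {"rows": [[[0,-1,0],[0,0,0]],[[0,-1,0],[0,0,0]],[[0,-1,0],[0,0,0]],[[0,-1,0],[0,0,0]],[[0,-1,-0.4],[0,0,0]],[[0,-1,-0.5],[0,0,0]],[[0,-1,-0.5],[0,0,0]],[[0,-1,-0.5],[0,0,0]],[[0,-1,-0.5],[0,0,0]],[[0,0,-0.8],[0,0,0]],[[0,0,0],[0,0,0]]], "hand": 1}}

```text
time: 20.27
tool_pos: [613.4, -202.7, 116.7]
tcp_rot: [-3.139, 0.001, 0.631]
contact_force: [1.5, 0.2, 1.6]
grip_width: 91.5
finger_force: 0.0
```

```bash
python3 - <<'E'
from h import *
print(get_obs()["tool_pos"],get_obs()["tcp_rot"])
C=cam("wrist")
for r in caps(C,65): 
    if r[1][4]>400 and r[0]=="blue": print(r)
E
```

```text
[ 613.41201418 -202.73846518  116.7352591 ] [-3.13894447e+00  1.46051398e-03  6.30956924e-01]
('blue', [234, 180, 52, 48, 1950], [203.7, 259.5], [610.0, -210.0, 65.0])
```

>>> {"method": "play_rows", "body": {"rows": [[[-0.12,-0.24,-0.6],[0,0,0]],[[0,0,-1],[0,0,0]],[[0,0,-0.93],[0,0,0]],[[0,0,0],[0,0,0]]], "hand": 1}}

```text
time: 20.82
tool_pos: [610.3, -209.1, 41.4]
tcp_rot: [-3.14, 0.001, 0.632]
contact_force: [-0.0, 0.4, 0.1]
grip_width: 92.2
finger_force: 0.0
```

>>> {"method": "play_rows", "body": {"rows": [[[0,0,0],[0,0,0]],[[0,0,0],[0,0,0]],[[0,0,0],[0,0,0]],[[0,0,0],[0,0,0]],[[0,0,0],[0,0,0]]], "hand": -1}}

```text
time: 21.45
tool_pos: [610.7, -209.9, 41.9]
tcp_rot: [-3.141, 0.0, 0.632]
contact_force: [-0.5, 1.4, 0.9]
grip_width: 46.3
finger_force: 23.9
```

>>> {"method": "play_rows", "body": {"rows": [[[0,0,1],[0,0,0]],[[0,0,1],[0,0,0]],[[-0.02,1,0.4],[0,0,0]],[[-0.02,1,0.4],[0,0,0]],[[-0.02,1,0.4],[0,0,0]],[[-0.02,1,0.4],[0,0,0]],[[-0.02,1,0.4],[0,0,0]],[[-0.02,1,0.4],[0,0,0]],[[-0.02,1,0.4],[0,0,0]],[[-0.02,1,0.4],[0,0,0]],[[-0.02,1,0],[0,0,0]],[[-0.02,1,0],[0,0,0]]]}}

```text
time: 22.95
tool_pos: [604.6, 91.0, 197.7]
tcp_rot: [-3.142, 0.0, 0.632]
contact_force: [0.8, 0.5, -1.6]
grip_width: 45.6
finger_force: 30.0
```

>>> {"method": "play_rows", "body": {"rows": [[[-0.02,1,0],[0,0,0]],[[-0.02,1,0],[0,0,0]],[[-0.02,0.57,0],[0,0,0]],[[0,0,-0.9],[0,0,0]],[[0,0,-0.9],[0,0,0]],[[0,0,-0.6],[0,0,0]],[[0,0,0],[0,0,0]],[[0,0,0],[0,0,0]]]}}

```text
time: 23.95
tool_pos: [603.5, 167.0, 126.6]
tcp_rot: [3.141, -0.001, 0.631]
contact_force: [0.2, -0.8, -0.9]
grip_width: 45.5
finger_force: 30.0
```

```bash
python3 - <<'E'
from h import *
o=get_obs();print(o["tool_pos"],o["tcp_rot"])
C=cam("wrist"); 
for r in caps(C,124): 
    if r[1][4]>400 and r[0]=="blue": print(r)
wcaps(C,124)
E
```

```text
[603.54795025 166.9818177  126.6017018 ] [ 3.14081581e+00 -1.06355813e-03  6.31403054e-01]
('blue', [136, 105, 70, 71, 3888], [140.3, 170.9], [614.9, 245.4, 124.0])
('blue', [221, 195, 72, 48, 2693], [223.0, 255.9], [600.0, 163.5, 124.0])
w 208.0 99.0 [38.2 61.6] 1702.5 [542.5 262.2 124. ]
w 20.6 488.5 [46.8 79.8] 2131.5 [789.5 127.6 124. ]
```

>>> {"method": "play_rows", "body": {"rows": [[[-0.02,0,-0.5],[0,0,0]],[[0,0,-0.2],[0,0,0]],[[0,0,0],[0,0,0]],[[0,0,0],[0,0,0]]]}}

```text
time: 24.5
tool_pos: [602.5, 167.2, 104.9]
tcp_rot: [3.141, -0.0, 0.632]
contact_force: [-0.5, 0.3, -1.0]
grip_width: 45.5
finger_force: 30.0
```

>>> {"method": "play_rows", "body": {"rows": [[[0,0,-0.1],[0,0,0]],[[0,0,0],[0,0,0]]]}}

```text
time: 24.75
tool_pos: [602.3, 167.1, 101.6]
tcp_rot: [-3.142, 0.0, 0.632]
contact_force: [0.4, 0.3, -1.1]
grip_width: 45.7
finger_force: 30.0
```

>>> {"method": "play_rows", "body": {"rows": [[[0,0,-0.04],[0,0,0]],[[0,0,0],[0,0,0]]]}}

```text
time: 25.0
tool_pos: [602.6, 167.2, 100.9]
tcp_rot: [3.141, -0.001, 0.632]
contact_force: [-1.3, 0.7, 1.9]
grip_width: 45.9
finger_force: 30.0
```

Contact. I'll release, rise, and go to a pose with a view of the knob.

>>> {"method": "play_rows", "body": {"rows": [[[0,0,0],[0,0,0]],[[0,0,0],[0,0,0]],[[0,0,0],[0,0,0]],[[0,0,0.5],[0,0,0]],[[0,0,1],[0,0,0]],[[0,0,1],[0,0,0]],[[0,0,1],[0,0,0]]], "hand": 1}}

```text
time: 25.88
tool_pos: [602.5, 167.1, 207.8]
tcp_rot: [3.141, -0.001, 0.632]
contact_force: [-0.2, -0.4, -0.6]
grip_width: 91.9
finger_force: 0.0
```

>>> {"method": "play_rows", "body": {"rows": [[[-0.89,-0.45,0.18],[0,0,0.47]],[[-0.89,-0.45,0.18],[0,0,0.47]],[[-0.89,-0.45,0.18],[0,0,0.47]],[[-0.89,-0.45,0.18],[0,0,0.47]],[[-0.89,-0.45,0.18],[0,0,0.47]],[[-0.89,-0.45,0.18],[0,0,0.47]],[[-0.89,-0.45,0.18],[0,0,0.47]],[[-0.89,-0.45,0.18],[0,0,0.47]],[[0,0,0],[0,0,0]],[[0,0,0],[0,0,0]]], "hand": -0.2}}

```text
time: 27.12
tool_pos: [389.5, 59.2, 249.5]
tcp_rot: [3.14, -0.001, 1.156]
contact_force: [0.0, 0.2, 0.8]
grip_width: 36.4
finger_force: 0.0
```

```bash
python3 - <<'E'
from h import *
o=get_obs();print(o["tool_pos"],o["tcp_rot"],o["joint_positions"].round(2),o["grip_width"])
C=cam("wrist"); save(C,"w6.png",(0,250,60,460),2)
P=(522.2,179.15,-.148)
def st(w): c,s=np.cos(P[2]),np.sin(P[2]); d=np.array(w[:2])-P[:2]; return np.round([c*d[0]+s*d[1],-s*d[0]+c*d[1]],1)
for r in caps(C,124): 
    if r[1][4]>400 and r[0]=="blue": print(r,st(r[3]))
wcaps(C,124)
for d in pinpoint("selector_grip","wrist"): w=back(C,d["at"],85); print(d["at"],d["p"],w,st(w))
f=C[0].astype(int)
def rep(m,n,z=57):
    k,_,s,ce=cv2.connectedComponentsWithStats(m.astype(np.uint8))
    for i in range(1,k):
        w=back(C,ce[i][::-1],z); q=st(w)
        if s[i,4]>=6 and -125<q[0]<-36 and abs(q[1])<60: print(n,ce[i][::-1].round(1),s[i].tolist(),w,q)
rep(f.min(2)>140,"white"); rep((f[...,1]>130)&(f[...,0]<110),"green")
p,n,e,b,c=fitst(C,P); print(p.round(3),n,e.round(2),b)
E
```

```text
[389.50474037  59.22136931 249.49949655] [ 3.13965936e+00 -8.64484015e-04  1.15554126e+00] [-0.04  0.06  1.76  0.    1.32  0.37] 36.426217812499864
('blue', [382, 0, 47, 26, 922], [10.3, 403.4], [596.0, 156.3, 124.0]) [ 76.4 -11.7]
('blue', [392, 52, 45, 48, 1652], [75.4, 414.2], [590.2, 92.4, 124.0]) [ 80.  -75.8]
w 279.0 249.5 [23.8 61.3] 1110.0 [327.3 -63.8 124. ]
w 97.5 344.8 [41.3 46. ] 1488.0 [515.2 101.  124. ]
w 20.4 329.6 [45.2 48.6] 1697.0 [525.  177.7 124. ]
[56.2, 245.7] 0.9 [435.3 189.2  85. ] [-87.4  -2.9]
white [ 30.3 248.4] [246, 28, 6, 6, 25] [451.9 220.   57. ] [-75.6  30. ]
white [ 33.9 260.9] [259, 30, 5, 9, 24] [464.5 210.   57. ] [-61.6  22. ]
white [ 43.  249.5] [245, 35, 10, 17, 58] [447.2 206.3  57. ] [-78.2  15.8]
white [ 57.5 273.2] [269, 56, 9, 4, 34] [468.1 178.9  57. ] [-53.5  -8.2]
white [ 70.8 270.2] [266, 68, 9, 7, 37] [458.4 165.9  57. ] [-61.1 -22.5]
white [ 80.4 261. ] [258, 76, 7, 10, 39] [442.9 160.1  57. ] [-75.6 -30.5]
green [ 43.6 270. ] [266, 39, 9, 10, 56] [470.7 195.3  57. ] [-53.3   8.4]
[ 5.22233e+02  1.79000e+02 -1.48000e-01] 1124 1.04 [  0 335 267   0 254 268]
```

View pics/w6.png

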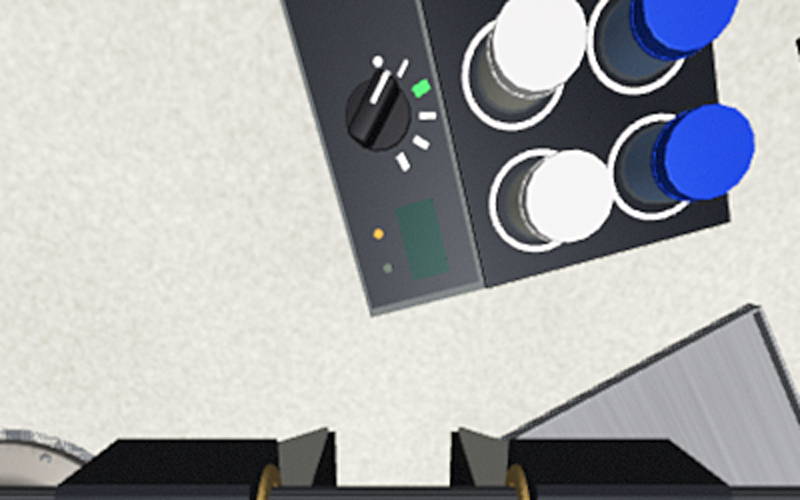

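The view shows the pointer (43,250) aimed at the first step, with the green mark one step clockwise. The mark circle puts the axis at stirrer (-83.6, 0). Next I'll compute the pointer angle and the turn needed.

```bash
cat > k.py <<'E'
from h import *
ps=-.148; th=np.radians(6.2); Rs=R.from_euler('z',ps).as_matrix()
ax=Rs@[-np.sin(th),0,np.cos(th)]; base=np.r_[522.2,179.1,0]+Rs@[-83.6,0,56.8]
def tgt(deg):  # tool orientation with x along bar at stirrer angle deg
    Rb=Rs@R.from_euler('y',-th).as_matrix()@R.from_euler('z',deg,degrees=True).as_matrix()
    return R.from_matrix(np.c_[Rb[:,0],-Rb[:,1],-Rb[:,2]])
def to(deg,h):
    o=get_obs(); cur=R.from_euler('xyz',o["tcp_rot"])
    print("turn units",(np.degrees((tgt(deg)*cur.inv()).as_rotvec())/8).round(3),"shift units",((base+ax*h-o["tool_pos"])/30).round(3), "at h",(o["tool_pos"]-base).round(1))
E
python3 - <<'E'
from k import *
C=cam("wrist"); f=C[0].astype(int); m=(f.min(2)>140).astype(np.uint8)
_,l=cv2.connectedComponents(m); v,u=np.nonzero(l==l[43,250]); 
if l[43,250]==0: v,u=np.nonzero(m[34:54,244:257]); v+=34;u+=244
q=np.array([Rs.T@(back(C,a,93)-[522.2,179.1,0]) for a in zip(v,u)])[:,:2]
print(len(q),q.mean(0)); d=np.linalg.svd(q-q.mean(0))[2][0]; print("pointer deg",np.degrees(np.arctan2(d[1],d[0])))
print(base,ax); to(45,87)
E
```

```text
65 [-79.73791535   7.66873538]
pointer deg -135.70902810665046
[439.51391717 191.42768047  56.8       ] [-0.1068187   0.01592562  0.99415096]
turn units [ 0.087 -0.778 -3.715] shift units [ 1.363  4.448 -3.514] at h [ -50.2 -132.   191.9]
```

The pointer is at 44.3°, which is the first step (45°). I'll move to the hover on the axis with the tool tilted to match.

>>> {"method": "play_rows", "body": {"rows": [[[0.27,0.89,-0.7],[0.02,-0.155,-0.74]],[[0.27,0.89,-0.7],[0.02,-0.155,-0.74]],[[0.27,0.89,-0.7],[0.02,-0.155,-0.74]],[[0.27,0.89,-0.7],[0.02,-0.155,-0.74]],[[0.27,0.89,-0.7],[0.02,-0.155,-0.74]],[[0,0,0],[0,0,0]],[[0,0,0],[0,0,0]]], "hand": -0.2}}

```text
time: 28.15
tool_pos: [429.4, 192.5, 143.9]
tcp_rot: [3.066, -0.077, 0.645]
contact_force: [-0.0, -0.3, 1.3]
grip_width: 36.6
finger_force: 0.0
```

```bash
python3 - <<'E'
from k import *
to(45,87); to(45,27)
E
```

```text
turn units [-0.008 -0.005 -0.031] shift units [ 0.028  0.012 -0.02 ] at h [-10.1   1.   87.1]
turn units [-0.008 -0.005 -0.031] shift units [ 0.242 -0.02  -2.009] at h [-10.1   1.   87.1]
```

>>> {"method": "play_rows", "body": {"rows": [[[0.08,0,-0.67],[0,0,0]],[[0.08,0,-0.67],[0,0,0]],[[0.08,0,-0.66],[0,0,0]],[[0,0,0],[0,0,0]]], "hand": -0.2}}

```text
time: 28.65
tool_pos: [436.2, 191.6, 83.5]
tcp_rot: [3.067, -0.076, 0.642]
contact_force: [-0.3, -0.7, 0.2]
grip_width: 37.1
finger_force: 0.0
```

>>> {"method": "play_rows", "body": {"rows": [[[0,0,0],[0,0,0]],[[0,0,0],[0,0,0]],[[0,0,0],[0,0,0]],[[0,0,0],[0,0,0]]], "hand": -1}}

```text
time: 29.15
tool_pos: [436.6, 192.7, 84.1]
tcp_rot: [3.066, -0.078, 0.643]
contact_force: [0.5, 0.9, 0.0]
grip_width: 2.4
finger_force: 0.0
```

```bash
python3 - <<'E'
from k import *
to(15,27)
E
```

```text
turn units [ 0.389 -0.052 -3.745] shift units [ 0.002 -0.029 -0.014] at h [-3.   1.3 27.3]
```

The fingers shut on nothing, so I'll look before doing anything else.

```bash
python3 - <<'E'
from k import *
o=get_obs(); print(o["grip_width"],o["finger_force"],o["contact_force"],o["moment"])
A=cam("wrist"); B=cam("side")
a=cv2.resize(A[0][100:384,130:390],(520,568)); 
r,c=map(int,proj(B,base)); b=cv2.resize(B[0][r-45:r+26,c-30:c+35],(260*2//2*1,284)); 
b2=cv2.resize(b,(275,300))
out=np.zeros((568,800,3),np.uint8); out[:,:520]=a; out[:300,525:]=b2
cv2.imwrite("pics/k1.png",out[:,:,::-1])
E
```

```text
2.3906273959337505 0.0 [0.54977993 0.85385349 0.03429687] [-0.03984093 -0.00457135 -0.0101512 ]
```

View pics/k1.png

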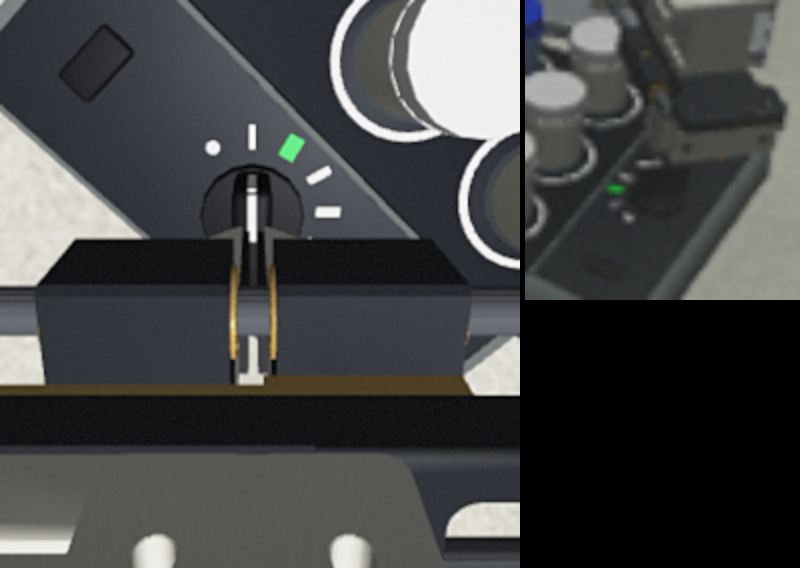

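```bash
python3 - <<'E'
from k import *
A=cam("wrist"); o=get_obs(); T=R.from_euler('xyz',o["tcp_rot"]).as_matrix(); t=o["tool_pos"]
f=lambda p: ((proj(A,p)-[100,130])*2).round()
print("K1 crop coords row,col: base",f(base),"disc top",f(base+ax*8),"bar top ctr",f(base+ax*37),"bar front",f(base+ax*37+T[:,0]*20),"tcp",f(t),"tip",f(t+T[:,2]*14),"grasp",f(t-5*T[:,2]))
P=np.array([522.2,179.1,-.148])
p,n,e,b,c=fitst(A,P,rows=220); print(p.round(3),n,e.round(2),b)
g=A[0].astype(int)
def st(w): return (Rs.T@(np.array(w)-[522.2,179.1,0]))[:2].round(1)
for m in(g.min(2)>140,(g[...,1]>130)&(g[...,0]<110)):
    k,_,s,ce=cv2.connectedComponentsWithStats(m.astype(np.uint8))
    for i in range(1,k):
        q=st(back(A,ce[i][::-1],58.5))
        if s[i,4]>15 and -125<q[0]<-36 and abs(q[1])<50: print(ce[i][::-1].round(1),s[i].tolist(),q)
E
```

```text
K1 crop coords row,col: base [212. 252.] disc top [219. 252.] bar top ctr [248. 252.] bar front [193. 252.] tcp [236. 250.] tip [223. 250.] grasp [242. 250.]
[ 5.22130e+02  1.79069e+02 -1.49000e-01] 3706 0.97 [824 769 396 287 685 745]
[168.  255.5] [254, 162, 4, 13, 52] [-61.6  22.7]
[173.2 236. ] [233, 170, 7, 8, 44] [-75.4  30.8]
[187.2 289.1] [283, 183, 13, 9, 64] [-53.5  -7.9]
[205.7 255.8] [254, 197, 5, 19, 86] [-83.2   0.6]
[205.5 293.8] [288, 203, 13, 6, 76] [-61.4 -21.9]
[173.3 275.4] [269, 166, 14, 15, 115] [-53.5   8.3]
```

>>> {"method": "play_rows", "body": {"rows": [[[0,0,0],[0,0,0]]], "hand": -1}}

```text
time: 29.42
tool_pos: [436.4, 192.7, 83.7]
tcp_rot: [3.066, -0.077, 0.643]
contact_force: [0.4, -0.7, -0.1]
grip_width: 0.4
finger_force: 0.0
```

```bash
python3 - <<'E'
from k import *
A=cam("wrist"); B=cam("side"); S=cam("scene")
out=np.zeros((600,800,3),np.uint8)
out[:,:480]=cv2.resize(A[0][170:245,225:285],(480,600),interpolation=cv2.INTER_CUBIC)
for i,c in enumerate((B,S)):
    r,k=map(int,proj(c,base+ax*25)); out[300*i:300*i+300,485:785]=cv2.resize(c[0][r-22:r+23,k-22:k+23],(300,300),interpolation=cv2.INTER_CUBIC)
out=cv2.convertScaleAbs(out,alpha=1.8,beta=15)
cv2.imwrite("pics/k2.png",out[:,:,::-1])
E
```

```text
(no output)
```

View pics/k2.png

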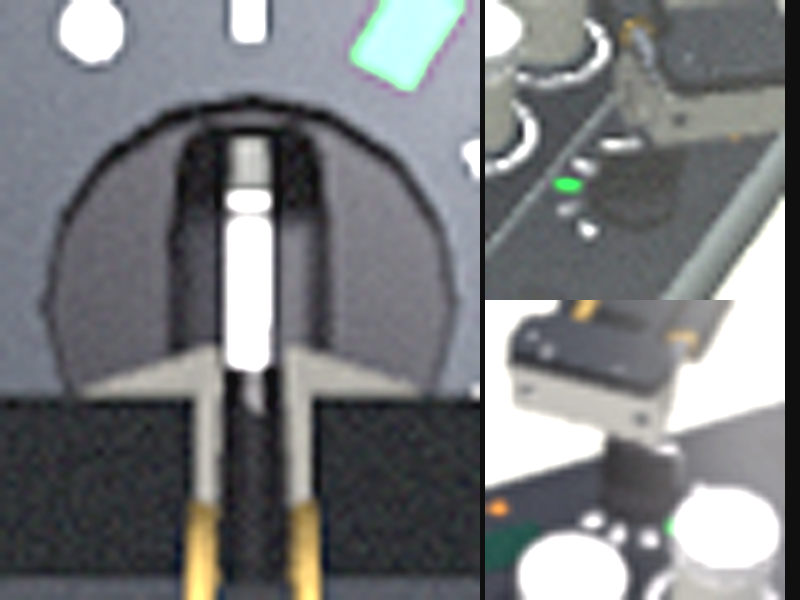

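The enlarged view suggests the shut fingertips sit over the bar's top rather than astride it. I'll open, lower in small steps while watching the force, and close again.

>>> {"method": "play_rows", "body": {"rows": [[[0,0,0],[0,0,0]],[[0,0,0],[0,0,0]],[[0,0,0],[0,0,0]],[[0.02,0,-0.15],[0,0,0]],[[0,0,0],[0,0,0]]], "hand": -0.2}}

```text
time: 30.2
tool_pos: [436.8, 192.6, 78.8]
tcp_rot: [3.067, -0.077, 0.642]
contact_force: [-0.3, -0.5, 0.1]
grip_width: 36.8
finger_force: 0.0
```

>>> {"method": "play_rows", "body": {"rows": [[[0.02,0,-0.15],[0,0,0]],[[0,0,0],[0,0,0]]]}}

```text
time: 30.45
tool_pos: [437.4, 192.5, 74.3]
tcp_rot: [3.067, -0.077, 0.642]
contact_force: [-0.1, -0.5, 0.4]
grip_width: 37.0
finger_force: 0.0
```

>>> {"method": "play_rows", "body": {"rows": [[[0.02,0,-0.1],[0,0,0]],[[0,0,0],[0,0,0]]]}}

```text
time: 30.7
tool_pos: [438.2, 192.6, 71.5]
tcp_rot: [3.066, -0.077, 0.642]
contact_force: [0.7, -0.2, 0.9]
grip_width: 36.6
finger_force: 0.0
```

>>> {"method": "play_rows", "body": {"rows": [[[0,0,0],[0,0,0]],[[0,0,0],[0,0,0]],[[0,0,0],[0,0,0]],[[0,0,0],[0,0,0]]], "hand": -1}}

```text
time: 31.2
tool_pos: [438.3, 192.6, 71.8]
tcp_rot: [3.066, -0.077, 0.642]
contact_force: [0.2, -0.4, -0.2]
grip_width: 2.1
finger_force: 0.0
```

```bash
python3 - <<'E'
from k import *
A=cam("wrist"); o=get_obs(); T=R.from_euler('xyz',o["tcp_rot"]).as_matrix(); t=o["tool_pos"]
print("h",ax@(t-base), "off axis",(t-base-ax*(ax@(t-base))).round(1))
for n,p in(("base",base),("bartop",base+ax*37),("barfront",base+ax*37+T[:,0]*20),("barL",base+ax*37+T[:,0]*10+T[:,1]*7),("barR",base+ax*37+T[:,0]*10-T[:,1]*7),("tcp",t),("tip",t+T[:,2]*14),("tipfront",t+T[:,2]*14+T[:,0]*9.5)): print(n,proj(A,p))
g=cv2.cvtColor(A[0],cv2.COLOR_RGB2GRAY)
print("cols 232..282 step2")
for r in range(160,246,3): print(r,' '.join(f"{v:3d}" for v in g[r,232:284:2]))
for n in("scene","side"):
    C=cam(n); print(n,"base",proj(C,base),"grip",proj(C,base+ax*29),[(np.round(d["at"],1),round(d["p"],2)) for d in pinpoint("selector_grip",n)])
    f=C[0].astype(int); m=((f[...,1]-f[...,0]>50)&(f[...,1]-f[...,2]>30)).astype(np.uint8)
    k,_,s,ce=cv2.connectedComponentsWithStats(m)
    gm=np.r_[522.2,179.1,0]+Rs@[-53.4,8.3,60]; print("green exp",proj(C,gm),[ce[i][::-1].round(1) for i in range(1,k) if 2<s[i,4]<60])
E
```

```text
h 15.042391296270738 off axis [0.4 1.  0. ]
base [211.8 255.7]
bartop [232.4 255.6]
barfront [202.9 255.5]
barL [217.9 266.6]
barR [217.9 244.5]
tcp [218.1 254.9]
tip [211.2 254.9]
tipfront [199.5 254.9]
cols 232..282 step2
160  73  72  74  75  75  76  78  80  80  78  82  80  83  81  84  84  83  86  87  87  88  89 122 130 106  26
163  71  71  74  73  73  76  77  78  81  76  80  79  80  81  81  86  83  85  86  89  87  87  88 105 128 128
166  72  70  70  71  73  76  77  76  77  78  73 176 242  62  82  81  80  84  86  86  87  90  89  89  92 123
169  71  71  72  73  71  72  77  75  77  77  72 193 251  56  77  80  83  83  87  85  87  84  78  84  89  89
172  69  64  66  70  72  74  73  73  76  77  69 191 252  55  79  82  82  84  83  84  84  98 198 193 153  76
175 198 255 253 103  69  73  73  75  75  76  67 192 245  59  80  80  81  83  84  82 105 194 187 186 187 190
178 255 241 243 244  65  71  73  72  76  76  70 164 228  66  79  80  78  84  82  85 188 188 187 188 190  76
181  79 209 184  55  67  70  70  71  72  75  77  75  77  76  80  80  79  78  76 164 192 186 186 189  85  85
184  65  67 
[... 1841 characters left out ...]
20  16  20  15  74  77  48  16  25  50  35   9  29  70  74   5  20  21  18  19  17  21  12
238  18  14  17  18  14  21  17 101  87  28   9  27  48  36  17  20  76  91  19  20  24  22  17  19  21  16
241  20  16  12   7  19  19  19 123  87  24  12  28  48  34  13  14  67 113  27  18  18  13  16  18  16   9
244  44  38  44  42  40  41  33 140  87  30  32  37  32  34  34  35  41 131  30  45  42  40  43  40  41  43
scene base [139.5 282.5] grip [133.  282.8] [(array([134.5, 283. ]), 0.67), (array([185. , 284.9]), 0.44)]
green exp [144.4 288.5] []
side base [240.5 268.6] grip [233.6 269.9] [(array([234.4, 269.9]), 0.7), (array([312.4, 192.5]), 0.7)]
green exp [238.1 258.7] [array([239.4, 258.7])]
```

>>> {"method": "play_rows", "body": {"rows": [[[0.01,0,-0.07],[0,0,0]],[[0,0,0],[0,0,0]]]}}

```text
time: 31.7
tool_pos: [438.7, 192.7, 70.6]
tcp_rot: [3.066, -0.078, 0.643]
contact_force: [-3.7, -1.4, 10.4]
grip_width: 0.4
finger_force: 5.8
```

>>> {"method": "play_rows", "body": {"rows": [[[0.01,0,-0.07],[0,0,0]],[[0,0,0],[0,0,0]]]}}

```text
time: 31.95
tool_pos: [439.1, 192.8, 70.3]
tcp_rot: [3.065, -0.079, 0.643]
contact_force: [-12.1, -3.2, 32.6]
grip_width: 0.6
finger_force: 16.5
```

Contact on the bar's top at TCP h≈14 mm, so the usable tip sits well behind where I assumed. I'll lift off, open, then go about 9 mm deeper in small steps.

>>> {"method": "play_rows", "body": {"rows": [[[-0.02,0,0.2],[0,0,0]],[[0,0,0],[0,0,0]],[[0,0,0],[0,0,0]],[[0,0,0],[0,0,0]],[[0.02,0,-0.2],[0,0,0]],[[0,0,0],[0,0,0]]], "hand": -0.3}}

```text
time: 32.7
tool_pos: [438.4, 192.5, 66.8]
tcp_rot: [3.067, -0.076, 0.642]
contact_force: [0.2, -0.1, -0.6]
grip_width: 32.0
finger_force: 0.0
```

```bash
python3 - <<'E'
from k import *
to(45,6)
A=cam("wrist"); wcaps(A,124)
g=cv2.cvtColor(A[0],cv2.COLOR_RGB2GRAY)
print("cols 226..290 step3")
for r in range(190,246,4): print(r,' '.join(f"{v:3d}" for v in g[r,226:292:3]))
E
```

```text
turn units [-0.009 -0.011 -0.015] shift units [ 0.015 -0.032 -0.134] at h [-1.1  1.1 10. ]
w 226.4 454.9 [23.5 33.1] 606.0 [508.4 116.8 124. ]
w 204.4 491.0 [27.1 52.7] 1008.0 [528.7 109.  124. ]
w 126.4 390.6 [ 89.9 101.4] 7159.5 [525.7 180.3 124. ]
w 24.4 282.0 [ 61.4 113.8] 4802.0 [528.6 249.2 124. ]
cols 226..290 step3
190  63  63  63  64  67  72  28   3   6  27  44  29   2   0  52  81  81  80  86  84  85  80
194  60  60  62  67  15  23  56  26  10  34  80   3   9  52  58  12  56  84  82  78 185 248
198  62  63  65  13  51  54  56   9  16  63 101   0  11  20  63  63  61  33  82  80  89 183
202  57  60  17  52  47  51  50  12   8 100 147   0  10   2  62  61  63  63  41  78  77  80
206  58  51  45  47  48  50  48  24  28 144 207  19  37  16  61  59  62  63  54  82  78  77
210  58  27  46  48  44  47  39  28  34 185 243  36  63  28  61  59  55  58  61  55  75  69
214  96  29  43  48  45  45  43  28  36 184 243  32  61  22  55  56  56  55  61  46  91  72
218  92  19  42  43  43  46  41  27  36 185 244  34  57  24  55  55  51  56  60  14  59  88
222  23  18  43  40  42  44  40  31  38 184 244  33  55  31  50  53  52  54  57  17  17  91
226  10  17  44  39  39  44  41  29  35 183 247  36  55  21  52  51  50  51  50  15  13  90
230  16  18  50  41  43  42  35  28  37 192 254  35  54  22  48  46  50  46  67  15  15  50
234  13  14  50  56  36  39  39  26  38  47  46  49  51  18  48  47  44  64  62  14  12   7
238  22  16  43  54  56  52  33  28  37  44  48  50  46  23  37  63  60  61  59  12  15  13
242  24  20  40  48  47  48  48  28  35  40  40  43  41  26  57  54  56  56  50  16  18  22
```

>>> {"method": "play_rows", "body": {"rows": [[[0.01,0,-0.1],[0,0,0]],[[0,0,0],[0,0,0]]]}}

```text
time: 33.0
tool_pos: [439.0, 192.6, 64.3]
tcp_rot: [3.066, -0.077, 0.642]
contact_force: [0.2, 0.2, -0.0]
grip_width: 31.8
finger_force: 0.0
```

>>> {"method": "play_rows", "body": {"rows": [[[0.01,0,-0.07],[0,0,0]],[[0,0,0],[0,0,0]]]}}

```text
time: 33.25
tool_pos: [439.4, 192.6, 62.3]
tcp_rot: [3.066, -0.077, 0.642]
contact_force: [0.3, 0.3, -0.7]
grip_width: 32.0
finger_force: 0.0
```

>>> {"method": "play_rows", "body": {"rows": [[[0,0,0],[0,0,0]],[[0,0,0],[0,0,0]],[[0,0,0],[0,0,0]],[[0,0,0],[0,0,0]]], "hand": -1}}

```text
time: 33.75
tool_pos: [439.1, 193.0, 62.5]
tcp_rot: [3.067, -0.077, 0.642]
contact_force: [-2.9, 3.5, 0.5]
grip_width: 13.5
finger_force: 30.0
```

Gripped (13.5 mm, 30 N). Turning 30° clockwise about the knob axis.

>>> {"method": "play_rows", "body": {"rows": [[[0,0,0],[0.08,-0.012,-0.75]],[[0,0,0],[0.08,-0.012,-0.75]],[[0,0,0],[0.08,-0.012,-0.75]],[[0,0,0],[0.08,-0.012,-0.75]],[[0,0,0],[0.08,-0.012,-0.75]],[[0,0,0],[0,0,0]],[[0,0,0],[0,0,0]]]}}

```text
time: 34.62
tool_pos: [439.6, 192.1, 62.5]
tcp_rot: [3.114, -0.105, 0.116]
contact_force: [-0.7, -3.8, 1.8]
grip_width: 13.5
finger_force: 30.0
```

```bash
python3 - <<'E'
from k import *
to(15,6); o=get_obs(); print(o["contact_force"],o["moment"])
E
```

```text
turn units [-0.002  0.006 -0.009] shift units [-0.023 -0.02   0.008] at h [0.1 0.7 5.7]
[-0.73422507 -3.81092732  1.83959592] [-0.79150639  0.13639664 -0.07756853]
```

>>> {"method": "play_rows", "body": {"rows": [[[0,0,0],[0,0,0]],[[0,0,0],[0,0,0]],[[0,0,0],[0,0,0]],[[-0.05,0.01,0.5],[0,0,0]],[[-0.11,0.02,1],[0,0,0]],[[-0.11,0.02,1],[0,0,0]],[[-0.11,0.02,1],[0,0,0]]], "hand": -0.3}}

```text
time: 35.5
tool_pos: [427.8, 194.9, 168.3]
tcp_rot: [3.115, -0.105, 0.115]
contact_force: [1.5, 0.6, 0.2]
grip_width: 32.0
finger_force: 0.0
```

>>> {"method": "play_rows", "body": {"rows": [[[-0.12,-0.55,0.35],[0,0,0.93]],[[-0.12,-0.55,0.35],[0,0,0.93]],[[-0.12,-0.55,0.35],[0,0,0.93]],[[-0.12,-0.55,0.35],[0,0,0.93]],[[-0.12,-0.55,0.35],[0,0,0.93]],[[-0.12,-0.55,0.35],[0,0,0.93]],[[-0.12,-0.55,0.35],[0,0,0.93]],[[-0.12,-0.55,0.35],[0,0,0.93]],[[0,0,0],[0,0,0]],[[0,0,0],[0,0,0]]]}}

```text
time: 36.75
tool_pos: [399.1, 63.1, 251.1]
tcp_rot: [3.115, -0.106, 1.151]
contact_force: [-0.5, 0.4, 0.0]
grip_width: 31.9
finger_force: 0.0
```

```bash
python3 - <<'E'
from k import *
o=get_obs(); print(o["time"],o["tool_pos"],o["tcp_rot"],o["contact_force"])
A=cam("wrist"); wcaps(A,124)
st=lambda w:(Rs.T@(np.array(w)-[522.2,179.1,0]))[:2]
for r in caps(A,124):
    if r[0]=="blue" and r[1][4]>400: print(r[1:],st(r[3]).round(1))
m=(A[0].min(2)>140).astype(np.uint8); k,l,s,ce=cv2.connectedComponentsWithStats(m)
for i in range(1,k):
    q=st(back(A,ce[i][::-1],93))
    if s[i,4]>15 and -110<q[0]<-40 and abs(q[1])<45:
        v,u=np.nonzero(l==i); Q=np.array([st(back(A,a,93)) for a in zip(v,u)]); d=np.linalg.svd(Q-Q.mean(0))[2][0]
        print(ce[i][::-1].round(1),s[i].tolist(),q.round(1),"ang",np.degrees(np.arctan(d[1]/d[0])).round(1))
for n in("scene","side"):
    C=cam(n); wcaps(C,124)
    for q in("jar_white_1","jar_blue_1"): print(n,q,[(st(back(C,d["at"],62)).round(1).tolist(),round(d["p"],2)) for d in pinpoint(q,n)])
E
```

```text
36.75 [399.12891448  63.11322877 251.06474553] [ 3.11527265 -0.10559636  1.1506348 ] [-0.4909663   0.43195487  0.02405759]
w 279.2 253.3 [23.9 60. ] 1092.5 [351.8 -44.3 124. ]
w 117.2 330.4 [39.5 42.3] 1308.0 [515.1 100.8 124. ]
w 46.4 313.3 [41.6 45.3] 1479.5 [525.6 179.1 124. ]
([359, 5, 43, 48, 1555], [28.6, 380.2], [600.2, 166.2, 124.0]) [79.  -1.3]
([374, 75, 41, 45, 1376], [96.8, 393.7], [590.0, 92.1, 124.0]) [ 79.9 -76.1]
[ 58. 239.] [237, 56, 5, 5, 21] [-77.4  19.7] ang -8.3
[ 61.3 250.8] [249, 58, 5, 8, 22] [-64.6  12.3] ang 43.8
[ 72.2 243.3] [237, 68, 14, 10, 54] [-76.9   2.8] ang 15.7
[ 82.4 262.5] [259, 81, 8, 4, 30] [-57.4 -14.9] ang -15.4
[ 94.5 259.9] [256, 92, 8, 6, 31] [-64.4 -27.8] ang -41.4
[103.6 251.5] [249, 100, 6, 8, 33] [-77.4 -35.5] ang -78.5
scene jar_white_1 [([7.3, 80.8], 0.6), ([1.3, 1.5], 0.55), ([-62.7, -356.4], 0.51)]
scene jar_blue_1 [([83.7, -526.4], 0.88), ([83.4, 70.0], 0.76), ([81.9, -1.7], 0.74), ([73.0, -80.0], 0.61)]
side jar_white_1 [([-136.8, -270.7], 0.75), ([-7.2, -70.1], 0.57), ([9.3, 1.7], 0.56)]
side jar_blue_1 [([77.8, 82.1], 0.85), ([2.2, -438.0], 0.66), ([86.1, -95.6], 0.6), ([78.4, 5.5], 0.5)]
```

The pointer is at 15.7° (green is 15°). All jars measure within about 3 mm of their rings, and the robot is clear. Handing in.

```bash
python3 -c "
from plant import bot
print(bot.close_job())"
```

```text
the job is handed in; nothing more can be done
None
```

The job is handed in at about 37 s of the 69 s allowed, though the hand-in gave back no verdict: by my camera checks all six jars stand on their rings, white caps in front and blue at the back, the selector is on the green mark, and the robot touches nothing.

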